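# Roll the tool caddy down the roller track and set it on the work mat

## Task

Roll the plywood tool caddy along the roller track until it rests against the end stop; it must stay down on the rollers until it has got there. Then lift it off and set it down gently, upright, in the middle of the flat rectangular rubber mat and square with it (either way round), without dropping or flinging it.

Things in the scene. Friction and masses are not known exactly. Their poses are not given: they have to be found in the camera images.
- caddy: Open plywood tool caddy, 0.3 to 0.65 kg: box 90 mm (its x) by 150 mm (its y), 55 mm high, small steel punches inside (below 55 mm). A carrying bar runs along y over its middle between two end uprights 119 mm high. Origin: centre of the underside, z up. It starts on the rollers towards the end away from the stop, long side along the track.
- caddy_bar (a point): Centre of the caddy's wooden carrying bar, 105 mm above the caddy's underside. The bar is 18 mm wide (caddy's x), 22 mm high, and free over 134 mm along the caddy's y; grip it across its width from above.
- track: Aluminium roller track fixed to the bench, 460 mm long (its y), 130 mm wide, level. Its 14 steel rollers, 24 mm thick, 30 mm apart, turn freely, tops 52 mm above the bench. Side rails 110 mm apart inside rise 12 mm above the rollers. End stop: dark steel plate at the +y end, its face at y = +220 mm (caddy origin at +145 mm when touching), top 98 mm up. Origin: centre, at bench height; z up.
- mat: Flat rectangular black rubber mat fixed to the bench, 140 mm (its x) by 200 mm (its y), 6 mm thick. Origin: centre of the underside, at bench height, z up. It lies either between robot and track or beyond the stop end; a round steel dish of wooden tags lies in the other place.
Things that resemble listed ones, but are neither listed nor needed, are in the scene too. Of the things that look like the caddy, the middle-sized one is meant.

How it is judged:
On the way, in this order (a step that is already met when the one before it is completed fails the run):
1. the caddy is on the rollers against the end stop (within 12 mm) (y of caddy in the frame of track between 0.133 and 0.155 m and z of caddy in the frame of track between 0.045 and 0.062 m and x of caddy in the frame of track between -0.03 and 0.03 m), for 0.2 s.
2. the caddy is lifted off, 30 mm or more above the rollers (z of caddy in the frame of track above 0.082 m), for 0.1 s.
At the end, for the whole second after the job is handed in: The caddy stands upright and at rest on the rubber mat, its centre within 25 mm of the mat's centre, its long side within 12 degrees of the mat's long side (either way round), released (horizontal distance between caddy and mat below 0.025 m and angle between the y axis of caddy and the y axis of mat, either way round below 0.21 rad and angle between caddy's own z axis and vertical below 0.1 rad and height (world z) of caddy below 0.015 m and linear speed of caddy below 0.02 m/s); the robot touches nothing.
It fails at once if the caddy is lifted more than 15 mm off the rollers over the track while still 90 mm or more short of the stop (z of caddy in the frame of track above 0.067 m and y of caddy in the frame of track below 0.055 m and x of caddy in the frame of track between -0.06 and 0.06 m).
It fails at once if the caddy is dropped or flung: it moves faster than 0.5 m/s with the fingers off it (linear speed of caddy above 0.5 m/s and contact force between the fingers and caddy below 0.1 N).
It also fails if it takes over 45 s, if anything falls off the work surface, if the arm or the gripper's body presses on something with over 40 N, if the wrist force passes 120 N, or if a joint passes its speed limit or range.

## Robot

A 7-joint arm with a two-finger parallel gripper is mounted at the origin on the work surface. World frame = base frame: x ahead of the robot, y to its left, z up, the work surface at z = 0. Lengths are in m, angles in rad, forces in N, time in s.
With the tool pointing down it reaches from about 0.425 to 0.875 m from the base axis. Payload 8.4 kg.
Tool frame: the origin (TCP) lies at the very end of the fingers, on their centre line; the grasp point (between the pads) lies 19 mm behind it; x points along the fingers, z is the direction in which the jaws open and shut, and the axes are right-handed (so a half turn about x gives the same grasp; the last joint's range is limited). The gripper opens to 85 mm and grips with 20 to 120 N. Pads are 22 mm wide; open, the fingers measure 114 mm over their backs; the gripper's body (76 mm by 85 mm) begins 54 mm behind the grasp point. The pads swing forward as they close: fully open they stand 13 mm farther back than shut.
Start: joints at [1.214, 0.333, 0.04, 1.465, -0.013, 1.343, -0.059], TCP at [0.166, -0.628, 0.231] pointing down, gripper open.
Joint ranges: [-2.58, 2.58], [-0.38, 2.09], [-1.3, 1.39], [0.25, 2.4], [-1.5, 4.64], [0.08, 2.09], [-2.65, 2.65]. Speed limits (rad/s): [2.22, 2.22, 2.79, 2.79, 3.14, 3.14, 3.14].

## Interface

Orientations are given as a 3x3 rotation matrix whose columns are the frame's x, y, z axes.
In Python, from cell import ctrl, viewer, job gives the robot as it stands. The module is installed in compiled form; this text tells all that it offers.
- The arm moves only by the tool move_arm, never from a script. Its argument "increments" is a list of rows, each a list of 3 entries, a list of its own where there are three numbers: the gripper's target within -1 to 1 (shut at 1, half-way at 0, fully open at -1), then the shift along the tool's x, y, z as a fraction of full scale, then the turn, a rotation vector about the tool's x, y, z as a fraction of full scale. A call has 1 to 10 rows; each row shifts and turns the commanded pose from where the row before left it, along the tool's axes as they then stand; what a row does not reach is not made up. Full scale, the value 1, is 0.04 m for a shift and 360 degrees for a turn. A row lasts 1/12 s, in which the tool goes at most 41.7 mm and 7.16 degrees, less where a joint would pass 70% of its speed; a pose out of reach is approached as far as the arm can. A call with a number of a shift or a turn outside -1 to 1 is refused whole. A call with a gripper value outside its range is refused whole. The fingers move at their own pace and stop on an object; "force" is the grip in N (left out, the last holds). Time passes only in rows, so rows that do not move let the fingers close. It gives the time, the measured TCP pose, the force and the opening at its end, in the units of the state.
- ctrl.get_state(): the state, without advancing time (a new reading comes with each control period).
- viewer.capture(name): name is "scene" or "top" or "wrist"; returns a dict with "image" (384x512x3 uint8, red, green, blue), "mtx" (3x3 intrinsics, pixels), "origin" and "orientation" of the camera in the world. Camera axes: x right, y down, z forward; pixel columns grow to the right and rows downward; lengths in m; the calibration is good to about 2 mm. A picture is of the moment at which its call begins. There is no depth.
- job.finish_job(): hands the job in, once; it reports no verdict.
The state is a dict: "time_s": time; "joint_positions": joint angles; "qd": joint speeds; "tau": joint torques, N m; "tool_pos": TCP position; "tcp_rot": TCP orientation; "wrist_force": force on the tool from outside, world axes, zero at the start; "wrist_torque": the same for the moment, N m; "opening": finger opening in m.
Only numpy, scipy, OpenCV 4.12 (cv2) and the standard library are available. Lean on these libraries where they do the work, as an engineer would, in place of code of your own. Each camera call takes 0.05 s, during which the arm holds its last target.

## Working session

There is one attempt and no reset: what is moved stays moved. The work goes in short steps, Python scripts to look and compute and a tool call to move; the robot and the scene stay as the last step left them, time stands still between calls to the robot, and variables do not carry over. Pictures are saved under pics/ and viewed, and the job is handed in when it is done.

Besides the shell and the picture viewer there is one more tool, called after "Call:" as name([rows], argument=value, ...), one row to a line, values as JSON. move_arm: Moves the arm, as the interface text tells. Shift numbers are shares of 0.04 m and turn numbers shares of 360 degrees, none past 1 either way. Its arguments: {"type":"object","properties":{"increments":{"type":"array","items":{"type":"array"}},"force":{"type":"number"}},"required":["increments"]}

```bash
mkdir -p pics; cat > h.py <<'E'
import numpy as np, cv2
from cell import ctrl, viewer, job
def cap(n,f):
    c=viewer.capture(n); cv2.imwrite('pics/'+f+'.png',cv2.cvtColor(c['image'],cv2.COLOR_RGB2BGR)); np.savez('pics/'+f+'.npz',**{k:c[k] for k in ['image','mtx','origin','orientation']}); return c
def ray(c,uv,z):
    d=np.array(c['orientation'])@np.linalg.inv(c['mtx'])@np.array([uv[0],uv[1],1.]); o=np.array(c['origin']); return o+d*(z-o[2])/d[2]
def proj(c,p):
    q=np.array(c['orientation']).T@(np.array(p)-c['origin']); q=np.array(c['mtx'])@q; return q[:2]/q[2]
E
python3 - <<'E'
from h import *
np.set_printoptions(precision=4,suppress=True)
for n in ['scene','top','wrist']:
    c=cap(n,n+'1'); print(n,c['origin'],c['orientation'],c['mtx'])
s=ctrl.get_state(); print(s)
E
```

```text
scene [1.0916 0.336  0.9166] [[-0.3899  0.7604 -0.5194]
 [ 0.9209  0.3228 -0.2186]
 [ 0.0015 -0.5635 -0.8261]] [[405.1574   0.     254.1142]
 [  0.     405.1574 190.1287]
 [  0.       0.       1.    ]]
top [0.4652 0.1066 1.0431] [[-0.0258 -0.9885  0.1492]
 [-0.9996  0.0274  0.0087]
 [-0.0127 -0.149  -0.9888]] [[438.9457   0.     254.3171]
 [  0.     438.9457 193.6111]
 [  0.       0.       1.    ]]
wrist [ 0.2366 -0.6106  0.3732] [[ 0.2545 -0.9267 -0.2765]
 [-0.9671 -0.2442 -0.0718]
 [-0.001   0.2857 -0.9583]] [[286.7101   0.     254.5741]
 [  0.     286.7101 196.6223]
 [  0.       0.       1.    ]]
{'time_s': 0.15, 'joint_positions': array([ 1.2138,  0.3338,  0.0399,  1.466 , -0.0134,  1.3433, -0.0585]), 'qd': array([ 0.001 , -0.0012,  0.0005, -0.0032,  0.001 , -0.0012,  0.0006]), 'tau': array([  0.0027, -65.9037,   1.3673, -40.5867,   0.0169,   0.0097,
        -0.0001]), 'tool_pos': array([ 0.1656, -0.6282,  0.2306]), 'tcp_rot': array([[-0.0004,  0.967 ,  0.2549],
       [ 0.0012,  0.2549, -0.967 ],
       [-1.    , -0.0001, -0.0012]]), 'wrist_force': array([0.695 , 0.4174, 0.3145]), 'wrist_torque': array([ 0.0114, -0.0129, -0.0094]), 'opening': 0.08560801050107614}
```

View pics/scene1.png

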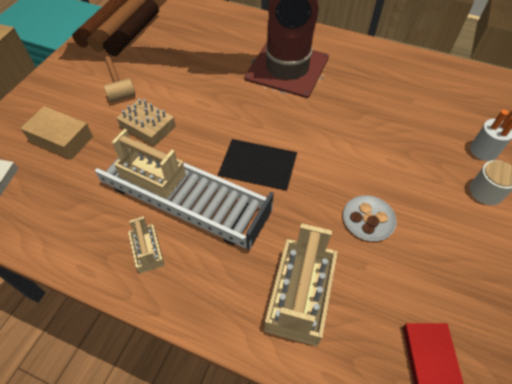

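View pics/top1.png

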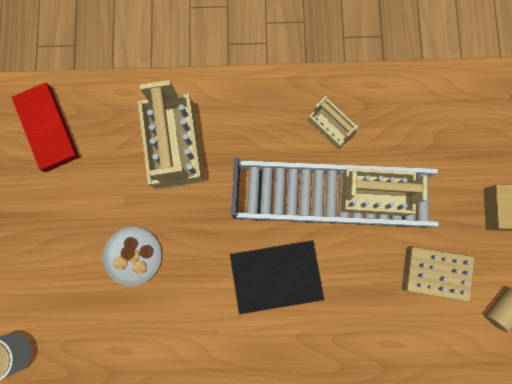

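View pics/wrist1.png

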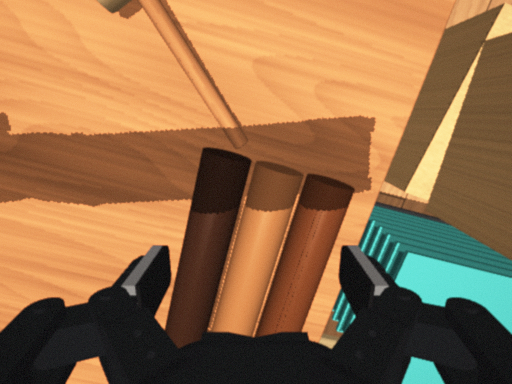

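The scene view shows the caddy on the track's near-left end. In the top view the dark stop is at about (237,188), the caddy on the track at (388,192), and the mat between robot and track at (277,277). Next I'll measure them from the top view.

```bash
python3 - <<'E'
from h import *
np.set_printoptions(precision=4,suppress=True)
c=dict(np.load('pics/top1.npz')); im=c['image']
m=(im.max(2)<50).astype(np.uint8); m[:235]=0; m[320:]=0; m[:,:220]=0; m[:,335:]=0
cs,_=cv2.findContours(m,0,1); k=max(cs,key=cv2.contourArea); r=cv2.minAreaRect(k); b=cv2.boxPoints(r); print(b)
P=np.array([ray(c,p,0.006)[:2] for p in b]); print('mat',P,P.mean(0)); print(np.linalg.norm(P-np.roll(P,1,0),axis=1)); print(np.degrees(np.arctan2(*(P-np.roll(P,1,0)).T[::-1])))
x0,y0,x1,y1=225,145,445,240
cr=cv2.resize(im[y0:y1,x0:x1],None,fx=3.6,fy=3.6,interpolation=cv2.INTER_CUBIC); cv2.imwrite('pics/topcrop.png',cr[:,:,::-1])
s=dict(np.load('pics/scene1.npz')); cr=cv2.resize(s['image'][120:250,90:280],None,fx=4.2,fy=4.2,interpolation=cv2.INTER_CUBIC); cv2.imwrite('pics/scenecrop.png',cr[:,:,::-1])
E
```

```text
[[230.1081 254.6487]
 [312.8108 240.8648]
 [322.4594 298.7567]
 [239.7567 312.5406]]
mat [[ 0.4788  0.1761]
 [ 0.5058 -0.0186]
 [ 0.3727 -0.0348]
 [ 0.3465  0.1563]] [0.4259 0.0697]
[0.1337 0.1966 0.1341 0.1928]
[   8.5395  -82.1044 -173.0922   97.8069]
```

View pics/topcrop.png

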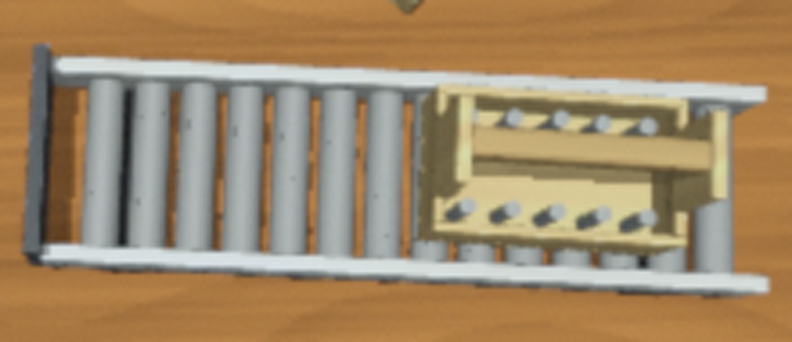

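View pics/scenecrop.png

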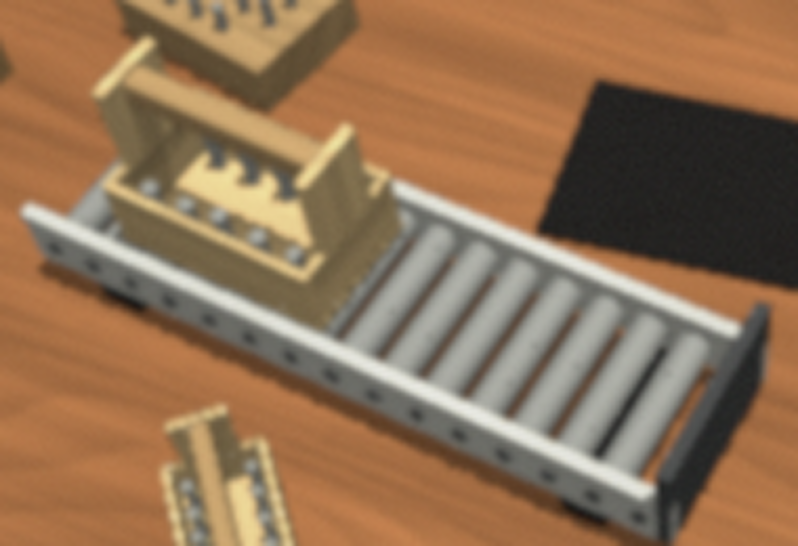

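```bash
python3 - <<'E'
from h import *
np.set_printoptions(precision=4,suppress=True)
c=dict(np.load('pics/top1.npz'))
f=lambda u,v,z: ray(c,(u/3.6+225-.36,v/3.6+145-.36),z)
for n,u,v,z in [('rT_L',58,57,.064),('rT_R',768,87,.064),('rB_L',40,264,.064),('rB_R',768,293,.064),('rTin_L',60,76,.064),('rTin_R',768,101,.064),('rBin_L',42,246,.064),('rBin_R',768,277,.064),
 ('stopT_L',36,45,.098),('stopT_R',50,45,.098),('stopB_L',26,262,.098),('stopB_R',42,262,.098),
 ('bar LT',473,128,.168),('bar LB',473,159,.168),('bar RT',710,138,.168),('bar RB',710,169,.168),
 ('upL T',466,95,.171),('upL B',466,182,.171),('upR T',720,110,.171),('upR B',720,198,.171)]:
    print(n,f(u,v,z))
s=dict(np.load('pics/scene1.npz'))
g=lambda u,v,z: ray(s,(u/4.2+90-.38,v/4.2+120-.38),z)
for n,u,v,z in [('near rail L',24,206,.064),('near rail R',650,498,.064),('far rail R',738,325,.064),('bar L top-back',150,66,.168),('bar L front',118,84,.168),('bar R back',330,138,.168),('bar R front',308,170,.168),
 ('upL a',150,40,.171),('upL b',97,92,.171),('upR a',350,128,.171),('upR b',302,186,.171)]:
    print(n,g(u,v,z))
E
```

```text
rT_L [0.6903 0.1442 0.064 ]
rT_R [ 0.6582 -0.3017  0.064 ]
rB_L [0.559  0.1582 0.064 ]
rB_R [ 0.529  -0.2904  0.064 ]
rTin_L [0.678  0.1432 0.064 ]
rTin_R [ 0.6493 -0.3009  0.064 ]
rBin_L [0.5702 0.1567 0.064 ]
rBin_R [ 0.5388 -0.2912  0.064 ]
stopT_L [0.6904 0.1562 0.098 ]
stopT_R [0.6901 0.1476 0.098 ]
stopB_L [0.5572 0.1648 0.098 ]
stopB_R [0.5569 0.1552 0.098 ]
bar LT [ 0.619  -0.0917  0.168 ]
bar LB [ 0.6014 -0.0907  0.168 ]
bar RT [ 0.6096 -0.2235  0.168 ]
bar RB [ 0.5921 -0.2221  0.168 ]
upL T [ 0.6373 -0.0883  0.171 ]
upL B [ 0.5881 -0.0853  0.171 ]
upR T [ 0.6248 -0.2293  0.171 ]
upR B [ 0.5752 -0.2251  0.171 ]
near rail L [ 0.6562 -0.3023  0.064 ]
near rail R [0.6908 0.1427 0.064 ]
far rail R [0.5638 0.1446 0.064 ]
bar L top-back [ 0.5945 -0.2177  0.168 ]
bar L front [ 0.6136 -0.227   0.168 ]
bar R back [ 0.6009 -0.0933  0.168 ]
bar R front [ 0.626  -0.0931  0.168 ]
upL a [ 0.579  -0.2268  0.171 ]
upL b [ 0.6254 -0.2325  0.171 ]
upR a [ 0.592  -0.0848  0.171 ]
upR b [ 0.639  -0.0887  0.171 ]
```

Call:
move_arm([
  [-1,[0,0.5,-0.3],[0,0,0]],
  [-1,[0,0.85,-0.53],[0,0,0]],
  [-1,[0,0.85,-0.53],[0,0,0]],
  [-1,[0,0.85,-0.53],[0,0,0]],
  [-1,[0,0.85,-0.53],[0,0,0]],
  [-1,[0,0.85,-0.53],[0,0,0]],
  [-1,[0,0.85,-0.53],[0,0,0]],
  [-1,[0,0.85,-0.53],[0,0,0]],
  [-1,[0,0.85,-0.53],[0,0,0]],
  [-1,[0,0.5,-0.3],[0,0,0]],
], force=40)

```text
time_s: 0.98
tool_pos: [0.4211, -0.3574, 0.2314]
tcp_rot: [[0.001, 0.966, 0.259], [0.001, 0.259, -0.966], [-1.0, 0.001, -0.001]]
wrist_force: [1.3, -0.7, 0.3]
opening: 0.0854
```

Call:
move_arm([
  [-1,[0,0,0],[-0.0198,0,0]],
  [-1,[0,0,0],[-0.0198,0,0]],
  [-1,[0,0,0],[-0.0198,0,0]],
  [-1,[0,0,0],[-0.0198,0,0]],
  [-1,[0,0,0],[-0.0198,0,0]],
  [-1,[0,0,0],[-0.0198,0,0]],
  [-1,[0,0,0],[-0.0198,0,0]],
  [-1,[0,0,0],[-0.0198,0,0]],
  [-1,[0,0,0],[-0.0198,0,0]],
  [-1,[0,0,0],[-0.0198,0,0]],
])

```text
time_s: 1.82
tool_pos: [0.4179, -0.3617, 0.2311]
tcp_rot: [[-0.0, 0.063, 0.998], [0.0, 0.998, -0.063], [-1.0, 0.0, -0.0]]
wrist_force: [0.6, 0.5, -0.4]
opening: 0.0853
```

```bash
cat > st.py <<'E'
from h import *
import sys
np.set_printoptions(precision=4,suppress=True)
s=ctrl.get_state(); R=np.array(s['tcp_rot']); p=np.array(s['tool_pos'])
print(s['time_s'],p,'op',s['opening'],'F',s['wrist_force']); print(R); print('z ang',np.degrees(np.arctan2(R[1,2],R[0,2])))
if len(sys.argv)>3:
    d=np.array([float(a) for a in sys.argv[1:4]])-p; print('to go (tool, units)',R.T@d/0.04)
E
python3 st.py 0.6056 -0.157 0.231
```

```text
1.8167 [ 0.4179 -0.3617  0.2311] op 0.08532342777093033 F [ 0.5618  0.524  -0.4197]
[[-0.0004  0.0628  0.998 ]
 [ 0.0004  0.998  -0.0628]
 [-1.      0.0004 -0.0004]]
z ang -3.6021409256720456
to go (tool, units) [0.0016 5.4013 4.3627]
```

Call:
move_arm([
  [-1,[0,0.6,0.5],[0.001,0,0]],
  [-1,[0,0.7,0.56],[0,0,0]],
  [-1,[0,0.7,0.56],[0,0,0]],
  [-1,[0,0.7,0.56],[0,0,0]],
  [-1,[0,0.7,0.56],[0,0,0]],
  [-1,[0,0.7,0.56],[0,0,0]],
  [-1,[0,0.7,0.56],[0,0,0]],
  [-1,[0,0.6,0.5],[0,0,0]],
  [-1,[0,0,0],[0,0,0]],
])

```text
time_s: 2.57
tool_pos: [0.6113, -0.1518, 0.2307]
tcp_rot: [[0.001, 0.067, 0.998], [0.004, 0.998, -0.067], [-1.0, 0.004, 0.001]]
wrist_force: [-1.2, 0.6, 0.1]
opening: 0.0853
```

```bash
python3 st.py 0.6056 -0.157 0.138; python3 - <<'E'
from h import *
cap('wrist','wrist2');cap('top','top2')
E
```

```text
2.5667 [ 0.6113 -0.1518  0.2307] op 0.08525546829688986 F [-1.1569  0.58    0.0698]
[[ 0.001   0.0669  0.9978]
 [ 0.0041  0.9978 -0.0669]
 [-1.      0.0041  0.0007]]
z ang -3.83616351504248
to go (tool, units) [ 2.3171 -0.1487 -0.1354]
```

View pics/wrist2.png

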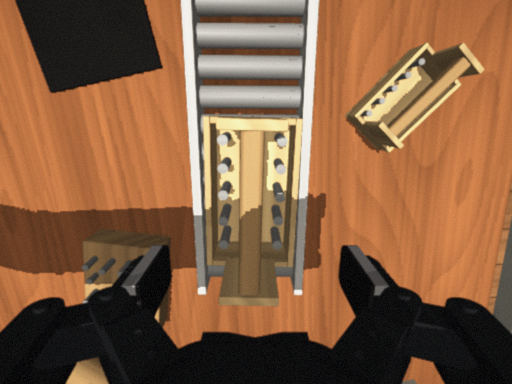

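```bash
python3 - <<'E'
from h import *
np.set_printoptions(precision=4,suppress=True)
c=dict(np.load('pics/wrist2.npz'))
cr=cv2.resize(c['image'][100:310,170:340],None,fx=2.8,fy=2.8,interpolation=cv2.INTER_CUBIC); cv2.imwrite('pics/w2c.png',cr[:,:,::-1])
for r in (150,180,210,240): print(r,ray(c,(240,r),.168),ray(c,(264,r),.168), c['image'][r,232:274].sum(1))
E
```

```text
150 [ 0.6049 -0.1057  0.168 ] [ 0.622  -0.1069  0.168 ] [651 648 645 636 640 644 613 472 337 424 472 509 543 546 550 557 549 555
 551 553 552 562 559 553 548 546 546 535 497 476 424 332 334 379 410 417
 554 669 673 676 672 667]
180 [ 0.6031 -0.1276  0.168 ] [ 0.6207 -0.1288  0.168 ] [658 645 652 655 649 649 616 452 389 450 487 532 545 558 549 547 545 545
 544 551 550 554 543 560 541 546 528 511 475 423 346 342 382 401 496 655
 687 681 672 670 658 652]
210 [ 0.6012 -0.1508  0.168 ] [ 0.6193 -0.152   0.168 ] [379 373 377 372 381 362 344 329 393 466 501 534 551 532 540 521 528 509
 360 290 278 282 293 283 293 281 268 256 237 242 303 380 387 406 412 419
 400 399 381 286 202 184]
240 [ 0.5992 -0.1755  0.168 ] [ 0.6179 -0.1768  0.168 ] [378 367 359 364 361 357 296 227 232 249 269 297 285 292 272 285 273 293
 285 277 264 294 278 285 276 261 262 242 226 290 376 388 407 405 414 404
 417 411 372 295 204 175]
```

View pics/w2c.png

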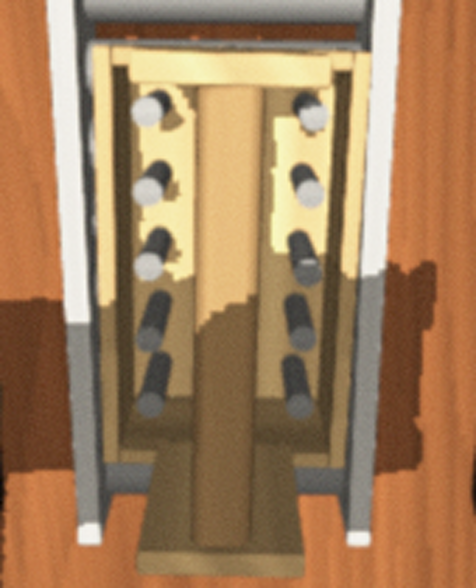

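Call:
move_arm([
  [-1,[0.2,-0.15,-0.1],[0,0,0]],
  [-1,[0.4,0,0],[0,0,0]],
  [-1,[0.4,0,0],[0,0,0]],
  [-1,[0.4,0,0],[0,0,0]],
  [-1,[0.4,0,0],[0,0,0]],
  [-1,[0.4,0,0],[0,0,0]],
  [-1,[0.1,0,0],[0,0,0]],
  [-1,[0,0,0],[0,0,0]],
  [-1,[0,0,0],[0,0,0]],
])

```text
time_s: 3.42
tool_pos: [0.6031, -0.1663, 0.1397]
tcp_rot: [[-0.0, 0.077, 0.997], [-0.0, 0.997, -0.077], [-1.0, -0.0, 0.0]]
wrist_force: [-0.4, 0.5, 0.4]
opening: 0.0854
```

```bash
python3 st.py 0.607 -0.157 0.138
```

```text
3.4167 [ 0.6031 -0.1663  0.1397] op 0.08536469379445974 F [-0.4499  0.4822  0.3783]
[[-0.      0.0768  0.997 ]
 [-0.0005  0.997  -0.0768]
 [-1.     -0.0005  0.    ]]
z ang -4.406620956093205
to go (tool, units) [0.0427 0.2402 0.0786]
```

Call:
move_arm([
  [-1,[0.04,0.24,0.08],[0,0,0]],
  [-1,[0,0,0],[0,0,0]],
  [-1,[0,0,0],[0,0,0]],
  [-1,[0,0,0],[0,0,0]],
])

```text
time_s: 3.75
tool_pos: [0.6079, -0.1554, 0.1383]
tcp_rot: [[0.001, 0.074, 0.997], [-0.0, 0.997, -0.074], [-1.0, -0.0, 0.001]]
wrist_force: [1.0, 0.6, -0.2]
opening: 0.0856
```

Call:
move_arm([
  [1,[0,0,0],[0,0,0]],
  [1,[0,0,0],[0,0,0]],
  [1,[0,0,0],[0,0,0]],
  [1,[0,0,0],[0,0,0]],
  [1,[0,0,0],[0,0,0]],
  [1,[0,0,0],[0,0,0]],
  [1,[0,0,0],[0,0,0]],
  [1,[0,0,0],[0,0,0]],
  [1,[0,0,0],[0,0,0]],
  [1,[0,0,0],[0,0,0]],
], force=40)

```text
time_s: 4.58
tool_pos: [0.6076, -0.1558, 0.1378]
tcp_rot: [[0.0, 0.075, 0.997], [-0.0, 0.997, -0.075], [-1.0, -0.0, 0.0]]
wrist_force: [0.2, -0.1, 0.9]
opening: 0.0175
```

```bash
python3 st.py 0.6235 0.0777 0.138;python3 - <<'E'
from h import *
cap('scene','scene3')
E
```

```text
4.5833 [ 0.6076 -0.1558  0.1378] op 0.017517707016563914 F [ 0.2447 -0.0913  0.8657]
[[ 0.0003  0.0752  0.9972]
 [-0.0001  0.9972 -0.0752]
 [-1.     -0.      0.0003]]
z ang -4.314411985261332
to go (tool, units) [-0.0049  5.8504 -0.0438]
```

View pics/scene3.png

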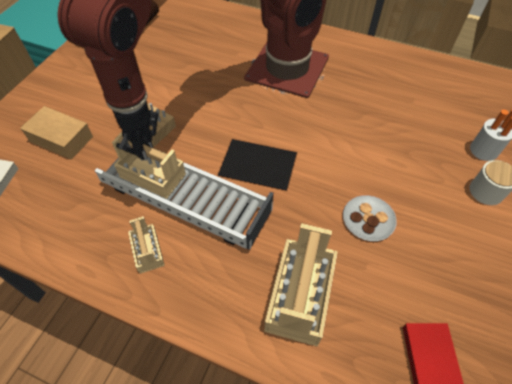

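Call:
move_arm([
  [1,[0,0.2,0],[0,0,0]],
  [1,[0,0.4,0],[0,0,0]],
  [1,[0,0.5,0],[0,0,0]],
  [1,[0,0.5,0],[0,0,0]],
  [1,[0,0.5,0],[0,0,0]],
  [1,[0,0.5,0],[0,0,0]],
  [1,[0,0.5,0],[0,0,0]],
  [1,[0,0.5,0],[0,0,0]],
  [1,[0,0.5,0],[0,0,0]],
  [1,[0,0.4,0],[0,0,0]],
])

```text
time_s: 5.47
tool_pos: [0.6206, 0.0264, 0.1378]
tcp_rot: [[-0.0, 0.074, 0.997], [0.001, 0.997, -0.074], [-1.0, 0.001, -0.0]]
wrist_force: [-0.4, -0.1, 1.2]
opening: 0.0173
```

Call:
move_arm([
  [1,[0,0.3,0],[0,0,0]],
  [1,[0,0.2,0],[0,0,0]],
  [1,[0,0.2,0],[0,0,0]],
  [1,[0,0,0],[0,0,0]],
  [1,[0,0,0],[0,0,0]],
])

```text
time_s: 5.88
tool_pos: [0.6227, 0.0518, 0.1378]
tcp_rot: [[-0.001, 0.075, 0.997], [-0.0, 0.997, -0.075], [-1.0, -0.0, -0.001]]
wrist_force: [-4.4, 0.6, 6.1]
opening: 0.0174
```

```bash
python3 st.py 0.6235 0.0777 0.138
```

```text
5.8833 [0.6227 0.0518 0.1378] op 0.01744868277010097 F [-4.4268  0.5896  6.0865]
[[-0.0009  0.0748  0.9972]
 [-0.      0.9972 -0.0748]
 [-1.     -0.0001 -0.0009]]
z ang -4.290211075758657
to go (tool, units) [-0.0041  0.6466 -0.0289]
```

```bash
python3 - <<'E'
from h import *
a=cap('scene','scene4');b=cap('top','top4')
A=cv2.resize(a['image'][110:260,80:290],None,fx=3.6,fy=3.6,interpolation=2)
cv2.imwrite('pics/s4c.png',A[:,:,::-1])
E
python3 st.py
```

```text
5.9833 [0.6227 0.0509 0.1378] op 0.017307409625079834 F [-5.0943  0.3821  6.3649]
[[-0.0011  0.076   0.9971]
 [-0.0004  0.9971 -0.076 ]
 [-1.     -0.0005 -0.001 ]]
z ang -4.3560666136214135
```

View pics/s4c.png

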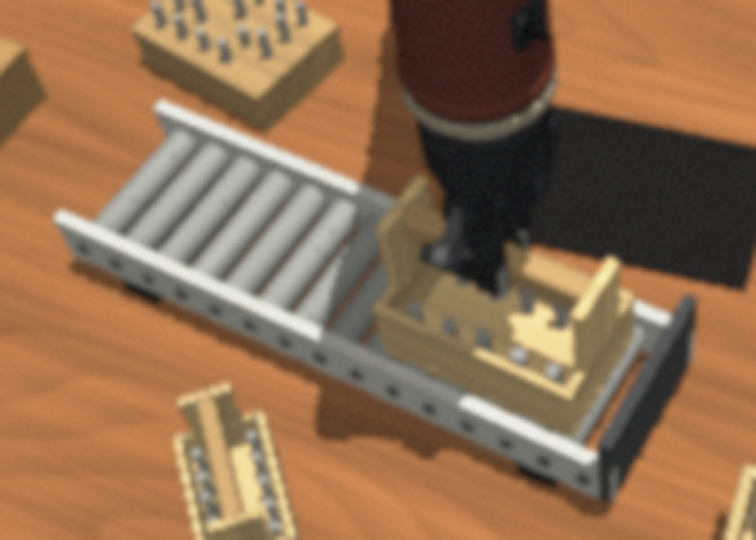

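View pics/top4.png

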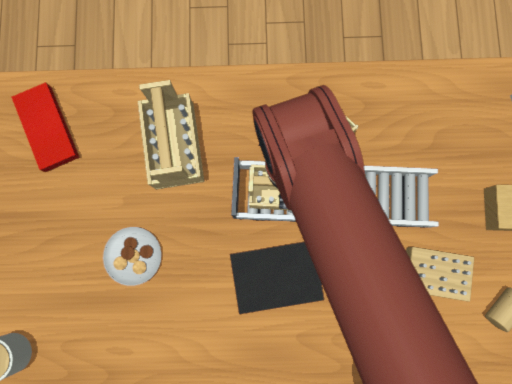

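Call:
move_arm([
  [1,[0,0,-0.1],[0,0,0]],
  [1,[0,0,0],[0,0,0]],
  [1,[0,0,0],[0,0,0]],
])

```text
time_s: 6.23
tool_pos: [0.6196, 0.0509, 0.1378]
tcp_rot: [[0.001, 0.076, 0.997], [-0.001, 0.997, -0.076], [-1.0, -0.0, 0.001]]
wrist_force: [1.9, -0.4, 1.0]
opening: 0.0173
```

Call:
move_arm([
  [1,[0,0.15,0],[0,0,0]],
  [1,[0,0.15,0],[0,0,0]],
  [1,[0,0,0],[0,0,0]],
  [1,[0,0,0],[0,0,0]],
])

```text
time_s: 6.57
tool_pos: [0.6203, 0.0651, 0.1378]
tcp_rot: [[0.001, 0.074, 0.997], [0.001, 0.997, -0.074], [-1.0, 0.001, 0.001]]
wrist_force: [2.6, 0.2, 1.8]
opening: 0.0173
```

```bash
python3 st.py 0.6209 0.0777 0.138
```

```text
6.5667 [0.6203 0.0651 0.1378] op 0.01727496790532897 F [2.6316 0.1537 1.784 ]
[[ 0.0005  0.0738  0.9973]
 [ 0.0006  0.9973 -0.0738]
 [-1.      0.0006  0.0005]]
z ang -4.22977248819305
to go (tool, units) [-0.0042  0.3157 -0.008 ]
```

Call:
move_arm([
  [1,[0,0.1,0],[0,0,0]],
  [1,[0,0.1,0],[0,0,0]],
  [1,[0,0,0],[0,0,0]],
  [1,[0,0,0],[0,0,0]],
])

```text
time_s: 6.9
tool_pos: [0.6208, 0.0726, 0.1378]
tcp_rot: [[0.0, 0.075, 0.997], [0.0, 0.997, -0.075], [-1.0, 0.0, 0.0]]
wrist_force: [3.0, 0.3, 2.9]
opening: 0.0173
```

Call:
move_arm([
  [1,[0,0.08,0],[0,0,0]],
  [1,[0,0,0],[0,0,0]],
  [1,[0,0,0],[0,0,0]],
])

```text
time_s: 7.15
tool_pos: [0.621, 0.0754, 0.1378]
tcp_rot: [[0.0, 0.075, 0.997], [0.0, 0.997, -0.075], [-1.0, 0.0, 0.0]]
wrist_force: [0.9, 1.0, 2.9]
opening: 0.0172
```

```bash
python3 st.py 0.6209 0.0777 0.138
```

```text
7.15 [0.621  0.0754 0.1378] op 0.01716445600614187 F [0.8839 1.0409 2.8505]
[[ 0.0002  0.0749  0.9972]
 [ 0.0002  0.9972 -0.0749]
 [-1.      0.0002  0.0002]]
z ang -4.29819924417381
to go (tool, units) [-0.0046  0.0568 -0.0065]
```

Call:
move_arm([
  [1,[0,0.06,0],[0,0,0]],
  [1,[0,0,0],[0,0,0]],
  [1,[0,0,0],[0,0,0]],
])

```text
time_s: 7.4
tool_pos: [0.6212, 0.0778, 0.1378]
tcp_rot: [[0.0, 0.075, 0.997], [0.0, 0.997, -0.075], [-1.0, 0.0, 0.0]]
wrist_force: [1.9, -0.3, 3.5]
opening: 0.0174
```

Call:
move_arm([
  [1,[0,0.06,0],[0,0,0]],
  [1,[0,0,0],[0,0,0]],
  [1,[0,0,0],[0,0,0]],
])

```text
time_s: 7.65
tool_pos: [0.6213, 0.0792, 0.1378]
tcp_rot: [[-0.0, 0.076, 0.997], [-0.001, 0.997, -0.076], [-1.0, -0.001, -0.0]]
wrist_force: [0.9, -3.9, 5.9]
opening: 0.0175
```

```bash
python3 st.py 0.6209 0.0777 0.138;  python3 - <<'E'
from h import *
a=cap('scene','scene5');b=cap('top','top5')
A=cv2.resize(a['image'][150:260,170:290],None,fx=4.5,fy=4.5,interpolation=2)
cv2.imwrite('pics/s5c.png',A[:,:,::-1])
A=cv2.resize(b['image'][140:240,220:340],None,fx=5,fy=5,interpolation=2)
cv2.imwrite('pics/t5c.png',A[:,:,::-1])
E
```

```text
7.65 [0.6213 0.0792 0.1378] op 0.017485303025294188 F [ 0.8774 -3.864   5.8513]
[[-0.0002  0.0757  0.9971]
 [-0.001   0.9971 -0.0757]
 [-1.     -0.001  -0.0001]]
z ang -4.340655763402531
to go (tool, units) [-0.005  -0.0371 -0.0061]
```

View pics/s5c.png

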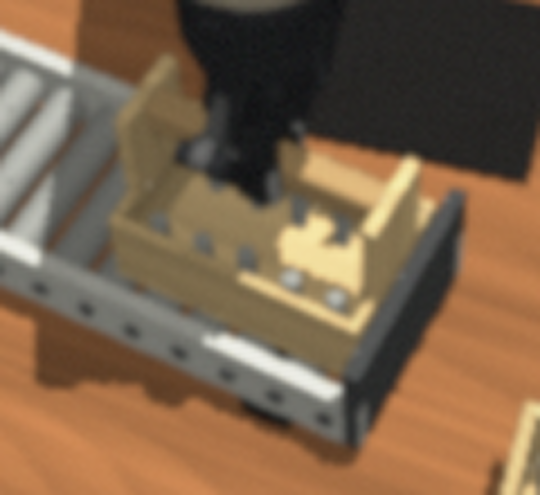

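View pics/t5c.png

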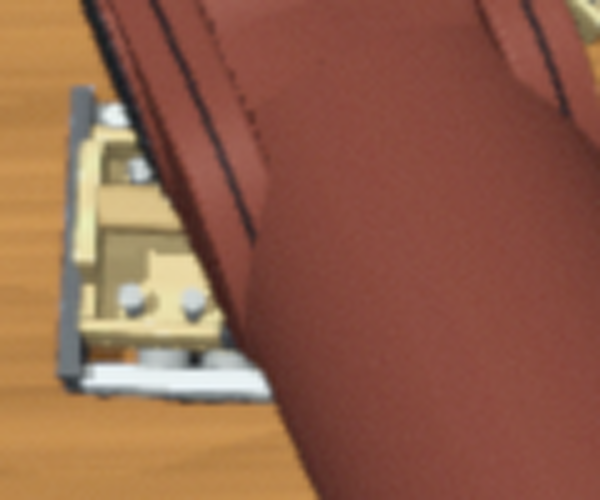

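```bash
python3 - <<'E'
from h import *
np.set_printoptions(precision=4,suppress=True)
c=dict(np.load('pics/scene1.npz')); im=c['image']
m=(im.max(2)<50).astype(np.uint8); m[:135]=0; m[192:]=0; m[:,:215]=0; m[:,300:]=0
cs,_=cv2.findContours(m,0,1); k=max(cs,key=cv2.contourArea)
W=np.array([ray(c,p[0]+0.0,0.006)[:2] for p in k],np.float32); r=cv2.minAreaRect(W); print(r); b=cv2.boxPoints(r); print(b)
c=dict(np.load('pics/top1.npz')); im=c['image']
m=(im.max(2)<60).astype(np.uint8); m[:235]=0; m[320:]=0; m[:,:220]=0; m[:,335:]=0
cs,_=cv2.findContours(m,0,1); k=max(cs,key=cv2.contourArea)
W=np.array([ray(c,p[0],0.006)[:2] for p in k],np.float32); print(cv2.minAreaRect(W))
E
```

```text
((0.4298301935195923, 0.0684165358543396), (0.13329453766345978, 0.19154497981071472), 7.751990795135498)
[[ 0.3509  0.1543]
 [ 0.3767 -0.0355]
 [ 0.5088 -0.0175]
 [ 0.483   0.1723]]
((0.4260065257549286, 0.06998859345912933), (0.1359654664993286, 0.19551944732666016), 7.945157527923584)
```

Call:
move_arm([
  [1,[0,0,0],[0,0,0]],
  [1,[0,0,0],[0,0,0]],
  [1,[0,0,0],[0,0,0]],
  [1,[0,-0.06,0],[0,0,0]],
  [1,[0,0,0],[0,0,0]],
], force=60)

```text
time_s: 8.17
tool_pos: [0.6212, 0.0776, 0.1379]
tcp_rot: [[0.0, 0.075, 0.997], [0.001, 0.997, -0.075], [-1.0, 0.001, 0.0]]
wrist_force: [1.5, -1.1, 3.9]
opening: 0.0169
```

Call:
move_arm([
  [1,[-0.1,0,0],[0,0,0]],
  [1,[-0.2,0,0],[0,0,0]],
  [1,[-0.2,0,0],[0,0,0]],
  [1,[-0.25,0,0],[0,0,0]],
  [1,[-0.25,0,0],[0,0,0]],
  [1,[-0.25,0,0],[0,0,0]],
  [1,[-0.25,0,0],[0,0,0]],
  [1,[-0.2,0,0],[0,0,0]],
  [1,[-0.1,0,0],[0,0,0]],
  [1,[0,0,0],[0,0,0]],
])

```text
time_s: 9.0
tool_pos: [0.6216, 0.0777, 0.2111]
tcp_rot: [[0.002, 0.075, 0.997], [0.0, 0.997, -0.075], [-1.0, 0.0, 0.002]]
wrist_force: [0.4, 0.8, -4.6]
opening: 0.0172
```

```bash
python3 st.py 0.426 0.0710 0.208;  python3 - <<'E'
from h import *
a=cap('scene','scene6');b=cap('wrist','wrist6')
E
```

```text
9.0 [0.6216 0.0777 0.2111] op 0.0171819504460627 F [ 0.4438  0.7624 -4.5703]
[[ 0.0019  0.0752  0.9972]
 [ 0.0002  0.9972 -0.0752]
 [-1.      0.0004  0.0018]]
z ang -4.312354807421817
to go (tool, units) [ 0.0686 -0.5359 -4.8642]
```

View pics/scene6.png

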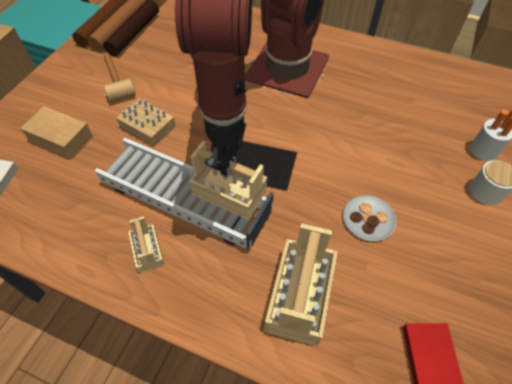

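View pics/wrist6.png

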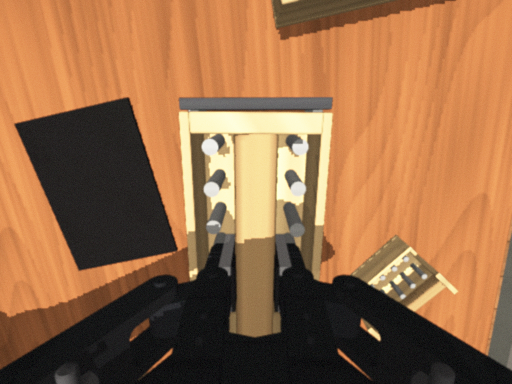

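Lifted: the caddy hangs level above the track, and the wrist view shows the mat at about (100,185) on the left. Next, the carry across.

Call:
move_arm([
  [1,[0,0,-0.2],[0,0,0]],
  [1,[0,-0.05,-0.4],[0,0,0]],
  [1,[0,-0.05,-0.6],[0,0,0]],
  [1,[0,-0.1,-0.6],[0,0,0]],
  [1,[0,-0.1,-0.6],[0,0,0]],
  [1,[0,-0.1,-0.6],[0,0,0]],
  [1,[0,-0.1,-0.6],[0,0,0]],
  [1,[0,-0.03,-0.6],[0,0,0]],
  [1,[0,0,-0.4],[0,0,0]],
  [1,[0,0,-0.2],[0,0,0]],
])

```text
time_s: 9.93
tool_pos: [0.4254, 0.0708, 0.2092]
tcp_rot: [[-0.001, 0.075, 0.997], [-0.001, 0.997, -0.075], [-1.0, -0.001, -0.001]]
wrist_force: [-0.5, 0.0, -4.0]
opening: 0.0172
```

Call:
move_arm([
  [1,[0,0,0],[-0.004,0,0]],
  [1,[0,0,0],[-0.008,0,0]],
  [1,[0,0,0],[-0.009,0,0]],
  [1,[0,0,0],[-0.008,0,0]],
  [1,[0,0,0],[-0.0048,0,0]],
  [1,[0,0,0],[0,0,0]],
  [1,[0,0,0],[0,0,0]],
])

```text
time_s: 10.52
tool_pos: [0.4279, 0.0709, 0.2095]
tcp_rot: [[-0.0, -0.136, 0.991], [0.0, 0.991, 0.136], [-1.0, 0.0, -0.0]]
wrist_force: [0.4, 0.2, -4.6]
opening: 0.0172
```

```bash
python3 st.py 0.4275 0.0707 0.0925;  python3 - <<'E'
from h import *
a=cap('scene','scene7');b=cap('top','top7')
E
```

```text
10.5167 [0.4279 0.0709 0.2095] op 0.017215493276370657 F [ 0.3963  0.2045 -4.6055]
[[-0.0003 -0.1357  0.9907]
 [ 0.      0.9907  0.1357]
 [-1.      0.0001 -0.0003]]
z ang 7.801886280173049
to go (tool, units) [ 2.9244 -0.0038 -0.0098]
```

View pics/scene7.png

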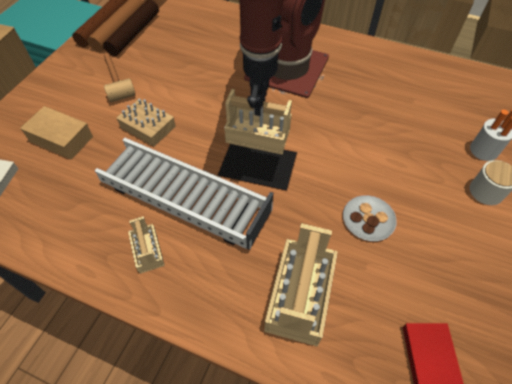

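The caddy is held level over the mat, so I'll lower it.

Call:
move_arm([
  [1,[0.2,0,0],[0,0,0]],
  [1,[0.4,0,0],[0,0,0]],
  [1,[0.4,0,0],[0,0,0]],
  [1,[0.4,0,0],[0,0,0]],
  [1,[0.4,0,0],[0,0,0]],
  [1,[0.4,0,0],[0,0,0]],
  [1,[0.3,0,0],[0,0,0]],
  [1,[0.2,0,0],[0,0,0]],
  [1,[0.1,0,0],[0,0,0]],
  [1,[0,0,0],[0,0,0]],
])

```text
time_s: 11.45
tool_pos: [0.4275, 0.0708, 0.0969]
tcp_rot: [[-0.001, -0.136, 0.991], [0.0, 0.991, 0.136], [-1.0, 0.0, -0.001]]
wrist_force: [-0.8, 0.4, -3.9]
opening: 0.0172
```

Call:
move_arm([
  [1,[0.04,0,0],[0,0,0]],
  [1,[0,0,0],[0,0,0]],
  [1,[0.04,0,0],[0,0,0]],
  [1,[0,0,0],[0,0,0]],
  [1,[0,0,0],[0,0,0]],
])

```text
time_s: 11.87
tool_pos: [0.4282, 0.0708, 0.0948]
tcp_rot: [[0.0, -0.137, 0.991], [-0.0, 0.991, 0.137], [-1.0, -0.0, 0.0]]
wrist_force: [0.7, -0.8, -3.1]
opening: 0.0174
```

```bash
python3 st.py 0.4275 0.0707 0.0915
```

```text
11.8667 [0.4282 0.0708 0.0948] op 0.01737204981097262 F [ 0.7404 -0.7552 -3.0661]
[[ 0.0004 -0.1366  0.9906]
 [-0.      0.9906  0.1366]
 [-1.     -0.0001  0.0004]]
z ang 7.853093943778058
to go (tool, units) [ 0.0815 -0.0011 -0.017 ]
```

Call:
move_arm([
  [1,[0.03,0,0],[0,0,0]],
  [1,[0,0,0],[0,0,0]],
  [1,[0.03,0,0],[0,0,0]],
  [1,[0,0,0],[0,0,0]],
  [1,[0,0,0],[0,0,0]],
])

```text
time_s: 12.28
tool_pos: [0.428, 0.0708, 0.0921]
tcp_rot: [[-0.0, -0.137, 0.991], [0.0, 0.991, 0.137], [-1.0, 0.0, -0.0]]
wrist_force: [-0.2, 0.6, -4.0]
opening: 0.0172
```

```bash
python3 st.py 0.4275 0.0707 0.0915;  python3 - <<'E'
from h import *
a=cap('scene','scene8')
A=cv2.resize(a['image'][70:200,200:320],None,fx=4.5,fy=4.5,interpolation=2)
cv2.imwrite('pics/s8c.png',A[:,:,::-1])
E
```

```text
12.2833 [0.428  0.0708 0.0921] op 0.017234117001190125 F [-0.2266  0.5829 -3.9973]
[[-0.0002 -0.1367  0.9906]
 [ 0.      0.9906  0.1367]
 [-1.      0.0001 -0.0002]]
z ang 7.8574899550230315
to go (tool, units) [ 0.0139 -0.0017 -0.0118]
```

View pics/s8c.png

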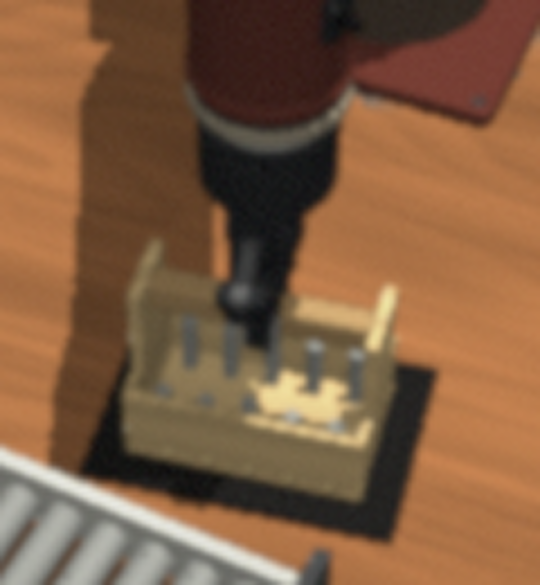

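The caddy is just above the mat and well centred, with its weight still on the wrist. I'll keep going in small steps.

Call:
move_arm([
  [1,[0.03,0,0],[0,0,0]],
  [1,[0,0,0],[0,0,0]],
  [1,[0,0,0],[0,0,0]],
])

```text
time_s: 12.58
tool_pos: [0.4282, 0.0709, 0.0918]
tcp_rot: [[0.0, -0.137, 0.991], [-0.0, 0.991, 0.137], [-1.0, -0.0, 0.0]]
wrist_force: [-5.2, -0.5, 7.9]
opening: 0.0172
```

Call:
move_arm([
  [1,[0.03,0,0],[0,0,0]],
  [1,[0,0,0],[0,0,0]],
  [1,[0,0,0],[0,0,0]],
])

```text
time_s: 12.83
tool_pos: [0.4283, 0.0709, 0.0918]
tcp_rot: [[0.0, -0.137, 0.991], [-0.001, 0.991, 0.137], [-1.0, -0.001, 0.0]]
wrist_force: [-11.5, -2.5, 25.5]
opening: 0.0172
```

Call:
move_arm([
  [1,[-0.04,0,0],[0,0,0]],
  [1,[0,0,0],[0,0,0]],
  [0.8,[0,0,0],[0,0,0]],
  [0.6,[0,0,0],[0,0,0]],
  [0.3,[0,0,0],[0,0,0]],
  [0,[0,0,0],[0,0,0]],
  [-0.3,[0,0,0],[0,0,0]],
  [-0.3,[0,0,0],[0,0,0]],
  [-0.3,[0,0,0],[0,0,0]],
], force=20)

```text
time_s: 13.58
tool_pos: [0.428, 0.0708, 0.0912]
tcp_rot: [[-0.0, -0.137, 0.991], [0.0, 0.991, 0.137], [-1.0, 0.0, -0.0]]
wrist_force: [0.5, 0.6, -0.1]
opening: 0.0556
```

```bash
python3 st.py;  python3 - <<'E'
from h import *
a=cap('wrist','wrist9')
E
```

```text
13.5833 [0.428  0.0708 0.0912] op 0.05555120169815562 F [ 0.4975  0.5539 -0.1006]
[[-0.0001 -0.1367  0.9906]
 [ 0.0001  0.9906  0.1367]
 [-1.      0.0001 -0.0001]]
z ang 7.858524989086774
```

View pics/wrist9.png

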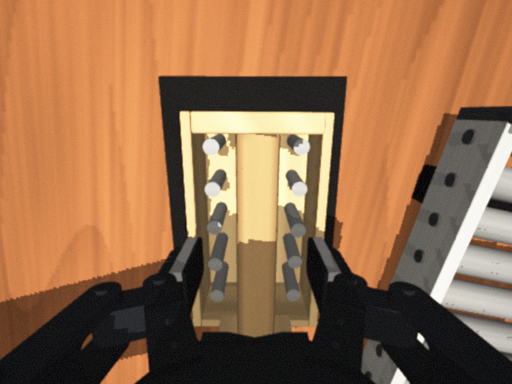

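The caddy is released, square on the mat, with the fingers clear of the bar at columns ~195 and ~325. I'll raise the arm and move it out of the top view.

Call:
move_arm([
  [-0.6,[-0.1,0,0],[0,0,0]],
  [-0.6,[-0.3,0,0],[0,0,0]],
  [-0.6,[-0.6,0,0],[0,0,0]],
  [-0.6,[-0.7,0,0],[0,0,0]],
  [-0.6,[-0.7,0,0],[0,0,0]],
  [-0.6,[-0.7,0,0],[0,0,0]],
  [-0.6,[-0.7,0,0],[0,0,0]],
  [-0.6,[-0.3,0,0],[0,0,0]],
  [-0.6,[0,0,0],[0,0,0]],
])

```text
time_s: 14.38
tool_pos: [0.4295, 0.0713, 0.2588]
tcp_rot: [[0.005, -0.137, 0.991], [0.0, 0.991, 0.137], [-1.0, -0.001, 0.005]]
wrist_force: [1.3, 0.2, -0.1]
opening: 0.0682
```

Call:
move_arm([
  [-0.6,[0,-0.4,0.1],[0,0,0]],
  [-0.6,[0,-0.8,0.1],[0,0,0]],
  [-0.6,[0,-0.8,0.1],[0,0,0]],
  [-0.6,[0,-0.8,0.1],[0,0,0]],
  [-0.6,[0,-0.8,0.1],[0,0,0]],
  [-0.6,[0,-0.8,0.1],[0,0,0]],
  [-0.6,[0,-0.8,0.1],[0,0,0]],
  [-0.6,[0,-0.4,0],[0,0,0]],
  [-0.6,[0,0,0],[0,0,0]],
  [-0.6,[0,0,0],[0,0,0]],
])

```text
time_s: 15.22
tool_pos: [0.486, -0.1477, 0.2543]
tcp_rot: [[-0.002, -0.135, 0.991], [0.001, 0.991, 0.135], [-1.0, 0.001, -0.001]]
wrist_force: [0.1, -0.1, -0.1]
opening: 0.0682
```

```bash
python3 st.py;  python3 - <<'E'
from h import *
a=cap('scene','scene10');b=cap('top','top10')
A=cv2.resize(b['image'][220:330,215:340],None,fx=5,fy=5,interpolation=2)
cv2.imwrite('pics/t10c.png',A[:,:,::-1])
E
```

```text
15.2167 [ 0.486  -0.1477  0.2543] op 0.06823693107718166 F [ 0.1127 -0.1007 -0.071 ]
[[-0.0015 -0.135   0.9908]
 [ 0.001   0.9908  0.135 ]
 [-1.      0.0012 -0.0014]]
z ang 7.759648487115792
```

View pics/scene10.png

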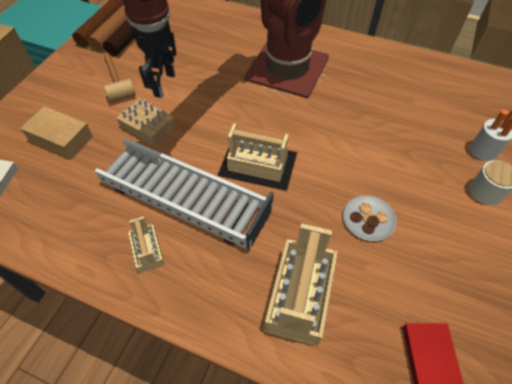

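View pics/t10c.png

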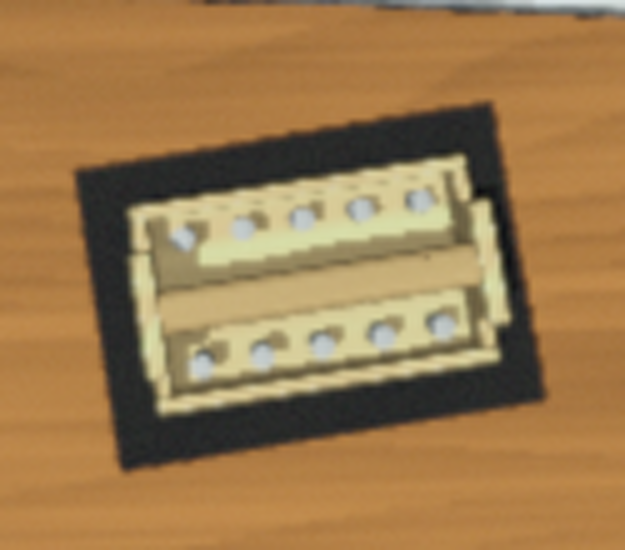

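The views show the caddy upright and square on the mat with even margins. Rim corners in the crop are about (130,208), (465,155), (498,360) and (160,412), and the arm is clear. I'll run one numeric check and then hand in.

```bash
python3 - <<'E'
from h import *
c=dict(np.load('pics/top10.npz'))
P=np.array([ray(c,(u/5+215-.4,v/5+220-.4),.061)[:2] for u,v in [(130,208),(465,155),(498,360),(160,412)]])
M=np.array([ray(c,(u/5+215-.4,v/5+220-.4),.006)[:2] for u,v in [(77,170),(492,103),(546,400),(122,469)]])
for Q in (P,M):
    d=Q[0]-Q[1]+Q[3]-Q[2]; print(Q.mean(0),np.degrees(np.arctan2(d[1],d[0])))
print(job.finish_job())
E
```

```text
[0.42841089 0.0695517 ] 97.26890973582576
[0.42597045 0.06936808] 97.60008343408127
the job is handed in; nothing more can be done
None
```

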